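# Stop the slide loader, push the tray home, reset the stop

### The arm

A 6-joint arm with a two-finger parallel gripper is mounted at the origin on the work surface. World frame = base frame: x ahead of the robot, y to its left, z up, the work surface at z = 0. Lengths are in m, angles in rad, forces in N, time in s.
With the tool pointing down it reaches from about 0.3 to 0.875 m from the base axis. Payload 6.4 kg.
Tool frame: the origin (TCP) lies midway between the tips of the shut fingers; the grasp point (between the pads) lies 19 mm behind it; z points along the fingers, y is the line along which they close (so a half turn about z gives the same grasp; the last joint's range is limited). The gripper opens to 85 mm and grips with 20 to 120 N. Pads are 22 mm wide; open, the fingers measure 114 mm over their backs; the gripper's body (76 mm by 85 mm) begins 54 mm behind the grasp point. The pads swing forward as they close: fully open they stand 13 mm farther back than shut.
Start: joints at [-1.549, 0.181, 1.607, -0, 1.354, -0.206], TCP at [0.13, -0.56, 0.231] pointing down, gripper open.
Joint ranges: [-2.99, 2.99], [-0.89, 2.07], [0.3, 2.58], [-1.14, 4.28], [0, 2.63], [-3.12, 3.12]. Speed limits (rad/s): [2.57, 2.57, 3.01, 3.14, 3.14, 3.14].

### API

Orientations are given as a unit quaternion [w, x, y, z].
In Python, from bench import get_obs, camera, hand_in gives the robot as it stands.
- The arm moves only by the tool carry_out, never from a script. Its argument "plan" is a list that holds one entry, the list of rows, each a list of 7 numbers: the shift along the world's x, y, z in m, then the turn, a rotation vector about the world's x, y, z in rad, then the opening, from 0 (shut) to 1 (fully open). In form: [[[x, y, z, rx, ry, rz, hand], ...]]. A call has exactly 5 rows; each row is the pose to reach, as a shift and turn from the pose commanded when the call began; what a row does not reach only later rows make up. A row lasts 1/12 s, in which the tool goes at most 41.7 mm and 7.16 degrees, less where a joint would pass 70% of its speed; a pose out of reach is approached as far as the arm can. A call with a gripper value outside its range is refused whole. The fingers move at their own pace and stop on an object; the grip force is fixed at half the most. Time passes only in rows, so rows that repeat a pose let the fingers close, or fill a call up. It gives the time, the measured TCP pose, the force, the opening and the grip force at its end, in the units of the state.
- get_obs(): the state, without advancing time (a new reading comes with each control period).
- camera(name): name is "scene" or "top"; returns a dict with "pixels" (400x640x3 uint8, red, green, blue), "z_map" (400x640 float32, m along the optical axis (not along the pixel's ray), 0 where there is no reading), "camera_matrix" (3x3 intrinsics, pixels), "cam_to_world" (4x4, takes a point from camera to world coordinates). Camera axes: x right, y up, looking along -z (the intrinsics and any distortion apply to the point x, -y, -z); pixel columns grow to the right and rows downward; lengths in m; the calibration is good to about 2 mm. A picture is of the moment at which its call begins.
- hand_in(): hands the job in; it is judged then, once.
The state is a dict: "time_s": time; "q": joint angles; "dq": joint speeds; "joint_efforts": joint torques, N m; "eef_pos": TCP position; "eef_rot": TCP orientation; "wrist_force": force on the tool from outside, world axes, zero at the start; "torque": the same for the moment, N m; "opening": opening from 0.0 (shut) to 1.0 (fully open); "grasp_force": force on a finger pad.
Only numpy, scipy, OpenCV 4.12 (cv2) and the standard library are available. Lean on these libraries where they do the work, as an engineer would, in place of code of your own. Each camera call takes 0.05 s, during which the arm holds its last target. There are 200 camera calls.

### The job

Make the slide loader safe by pressing its mushroom stop button down until it latches. While it is latched, push the slide tray along the bench, without lifting it, fully home against the back of the loader's bay, then turn the mushroom head clockwise to unlatch it so that it springs back up. Leave the speed dial, the bottle, the jar and the slide box alone.

Things in the scene. Friction and masses are not known exactly. Their poses are not given: they have to be found in the camera images.
- stop_box: Grey box, 84 x 84 x 55 mm high, fixed to the bench, that carries the mushroom stop in the middle of its top, above a steel collar 38 mm across and 8 mm high. Origin under its centre; z up.
- stop_top (a point): Centre of the top of the mushroom stop's round black head, 40 mm in diameter, 19 mm tall, on a dark stem 22 mm thick. Head up: this point is 94 mm above the bench, the head's lower rim 75 mm; latched, both are about 6 mm lower. z up; x and y turn with the head, which is round, so any grasp yaw will do.
- stop (a joint): How far the mushroom head is pressed down, m: 0 = up, 0.0085 = bottom. Spring-loaded: 2 N to start, 6 N to the bottom (press firmly, 8 to 15 N). Pressed past 0.007 it latches and then stays at about 0.006 when let go; short of that it springs back up.
- stop_twist (a joint): Turn of the mushroom head about its vertical axis, rad: 0 = at rest, grows clockwise seen from above to 0.9 at its stop; a light spring (under 0.06 N m) brings it back to 0. A latched head is freed by turning it past about 0.55 and then springs up when let go.
- tray: Loose grey slide tray with a rim, holding three glass microscope slides; 110 mm along its x, 96 mm along its y, 20 mm high, rim 6 mm thick, about 0.3 kg. Origin: centre of its underside. It lies in front of the bay's mouth with its x axis pointing roughly into the bay.
- dock: The loader's bay, fixed, open at its mouth and above, with the bench as its floor. Origin on the bench where the centre of a tray that is fully home lies; x points into the bay. Guides 22 mm high from x = -50 mm to the back stop, inner faces at y = +-52 mm; in front of them, out to x = -98 mm, they flare to y = +-72 mm.
- dock_back (a point): Middle of the bay's back stop at bench level, 55 mm along x from the dock's origin: the flat front face of a white drive head 50 mm deep, 128 mm wide and 60 mm high. A tray that is fully home touches it.
- dial_box: Bystander: a second grey box of the same size as the stop box (84 x 84 x 55 mm, origin under its centre), fixed to the bench, with a black bar-shaped speed dial on top (40 mm across, up to 99 mm above the bench). The two boxes may stand in either place.
- dial_mark (a point): White mark near the end of the speed dial's bar, 19 mm from its axis, 99 mm above the bench. To be left alone.
- bottle: Bystander: black reagent bottle, 60 mm in diameter, 140 mm high, loose. Origin under its centre.
- jar: Bystander: clear specimen jar with a white lid, 54 mm in diameter, 60 mm high, loose. Origin under its centre.
- slide_box: Bystander: cardboard slide box, 85 x 100 x 45 mm, loose. Origin under its centre.
Things that resemble listed ones, but are neither listed nor needed, are in the scene too. Of the things shaped like the tray, the grey one is meant.

How it is judged:
On the way, in this order (a step that is already met when the one before it is completed fails the run):
1. the mushroom stop is pressed down and latched (value of joint stop above 0.005 m), for 0.3 s.
2. with the stop still down, the tray is fully home in the bay (x of tray in the frame of dock between -0.006 and 0.006 m and y of tray in the frame of dock between -0.009 and 0.009 m and angle between the x axis of tray and the x axis of dock, either way round below 0.1 rad and height (world z) of tray below 0.006 m and value of joint stop above 0.005 m), for 0.2 s.
3. the mushroom head is turned clockwise (value of joint stop_twist above 0.35 rad).
At the end, for the whole second after the job is handed in: The mushroom head is up again (within 1.5 mm) and turned back to rest (within 0.15 rad); the tray lies flat and still on the bench, fully home in the bay: within 6 mm of the home position along the bay, 9 mm across it and 0.1 rad of square (x of tray in the frame of dock between -0.006 and 0.006 m and y of tray in the frame of dock between -0.009 and 0.009 m and angle between the x axis of tray and the x axis of dock, either way round below 0.1 rad and height (world z) of tray below 0.006 m and value of joint stop below 0.0015 m and value of joint stop_twist below 0.15 rad and linear speed of tray below 0.02 m/s); the robot touches nothing.
It fails at once if the tray is lifted more than 12 mm or tipped by more than 0.25 rad (height (world z) of tray above 0.012 m or angle between tray's own z axis and vertical above 0.25 rad).
It fails at once if the speed dial is turned (its mark moves more than 6 mm) (distance of dial_mark from where it was at the start of the episode above 0.006 m).
It fails at once if the bottle is shifted by more than 2 cm or knocked over (distance of bottle from where it was at the start of the episode above 0.02 m or angle between bottle's own z axis and vertical above 0.5 rad).
It fails at once if the jar is shifted by more than 2 cm or knocked over (distance of jar from where it was at the start of the episode above 0.02 m or angle between jar's own z axis and vertical above 0.5 rad).
It fails at once if the slide box is shifted by more than 2 cm or knocked over (distance of slide_box from where it was at the start of the episode above 0.02 m or angle between slide_box's own z axis and vertical above 0.5 rad).
It also fails if it takes over 72 s, if anything falls off the work surface, if the arm or the gripper's body presses on something with over 40 N, if the wrist force passes 120 N, or if a joint passes its speed limit or range.

## Working session

There is one attempt and no reset: what is moved stays moved. The work goes in short steps, Python scripts to look and compute and a tool call to move; the robot and the scene stay as the last step left them, time stands still between calls to the robot, and variables do not carry over. Pictures are saved under pics/ and viewed, at most 10 in all, crops included, and the job is handed in when it is done.

Besides the shell and the picture viewer there is one more tool, called as name(argument=value, ...), one argument or row to a line, values as JSON. carry_out: Moves the arm, as the interface text tells. Its arguments: {"type":"object","properties":{"plan":{"type":"array","items":{"type":"array","items":{"type":"array","items":{"type":"number"}}}}},"required":["plan"]}

```bash
mkdir -p pics; cat > h.py <<'E'
import numpy as np, cv2
from bench import get_obs, camera, hand_in
def cap(n):
    c=camera(n); np.savez('%s.npz'%n,**c); return c
def world(c,u,v,z=None):
    K=c['camera_matrix'];T=c['cam_to_world']
    r=np.array([(u-K[0,2])/K[0,0],-(v-K[1,2])/K[1,1],-1.0])
    if z is None:
        return T[:3,:3]@(r*c['z_map'][int(v),int(u)])+T[:3,3]
    d=T[:3,:3]@r; return T[:3,3]+d*(z-T[2,3])/d[2]
E
python3 - <<'E'
from h import *
for n in('scene','top'):
    c=cap(n); cv2.imwrite(f'pics/{n}0.png',c['pixels'][:,:,::-1]); print(c['camera_matrix'],c['cam_to_world'])
o=get_obs();print(o)
E
```

```text
[[438.21200728   0.         320.69860669]
 [  0.         438.21200728 195.57784223]
 [  0.           0.           1.        ]] [[ 0.8421361  -0.45640638  0.28722815  0.83785976]
 [ 0.53918872  0.7036792  -0.46272141 -0.50298081]
 [ 0.00907252  0.54454458  0.83868283  1.09065497]
 [ 0.          0.          0.          1.        ]]
[[440.16022185   0.         315.05032517]
 [  0.         440.16022185 191.95496358]
 [  0.           0.           1.        ]] [[ 2.53009644e-02  9.93149864e-01 -1.14075454e-01  3.83075883e-01]
 [-9.99677151e-01  2.54022143e-02 -5.66207273e-04  4.35786109e-02]
 [ 2.33544044e-03  1.14052950e-01  9.93471927e-01  1.20139143e+00]
 [ 0.00000000e+00  0.00000000e+00  0.00000000e+00  1.00000000e+00]]
{'time_s': 0.1, 'q': array([-1.54927495e+00,  1.81483956e-01,  1.60790563e+00, -2.74168895e-05,
        1.35379526e+00, -2.06304504e-01]), 'dq': array([-5.72363486e-04,  5.52465975e-04, -2.24202890e-04,  1.02161044e-03,
       -1.32027446e-03, -5.52731752e-05]), 'joint_efforts': array([ 3.38585887e-04, -4.45873976e+01, -3.52238452e+01, -3.56224336e-04,
        4.18747179e-03,  2.60683362e-05]), 'eef_pos': array([ 0.12986468, -0.55963308,  0.23046571]), 'eef_rot': array([-7.93938600e-04,  9.93518282e-01,  1.13669650e-01,  6.01207376e-05]), 'wrist_force': array([-1.56973459, -0.47334522,  0.74407669]), 'torque': array([-0.01789315, -0.0233529 , -0.04790649]), 'grasp_force': 0.0, 'opening': 1.0052966079716776}
```

View pics/top0.png

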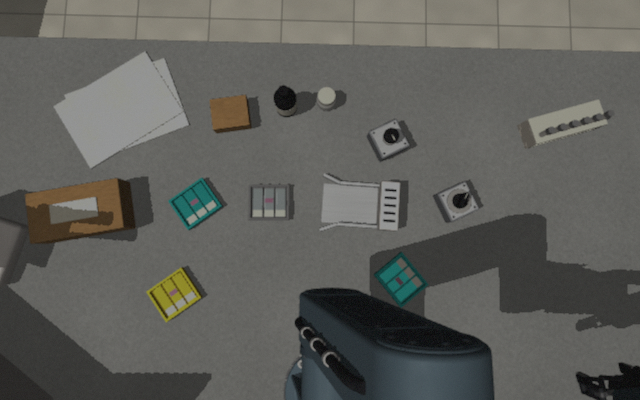

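View pics/scene0.png

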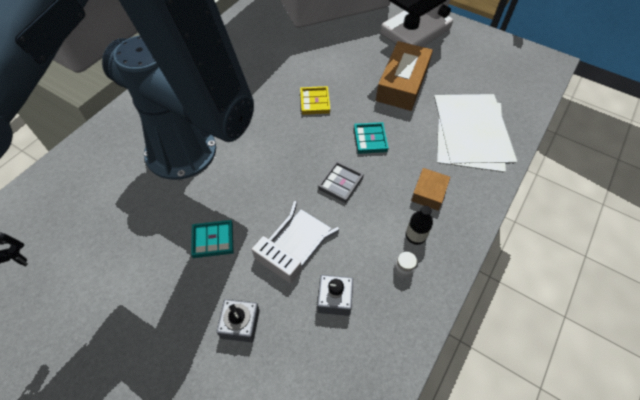

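Top view: the grey tray is at (270,202), with teal (197,204), teal (401,278) and yellow (174,294) lookalikes. The dock is at (360,203). The two boxes are at (390,138), which looks like a round head, and (460,200), which looks like a bar. I'll check both in one close crop.

```bash
python3 - <<'E'
from h import *
t=dict(np.load('top.npz'));s=dict(np.load('scene.npz'))
a=cv2.resize(t['pixels'][110:230,240:490],None,fx=3.2,fy=3.2,interpolation=cv2.INTER_CUBIC)
b=cv2.resize(s['pixels'][265:345,210:360],None,fx=2.6,fy=2.6,interpolation=cv2.INTER_CUBIC)
m=np.zeros((600,800,3),np.uint8);m[:a.shape[0],:a.shape[1]]=a;m[390:390+b.shape[0],:b.shape[1]]=b
cv2.imwrite('pics/crop1.png',m[:,:,::-1])
for n,u,v in[('tray',270,202),('box1',391,135),('box2',460,200),('head_back',391,205),('bottle',285,98),('jar',326,98),('sbox',230,113)]: print(n,world(t,u,v).round(4))
for n,u,v in[('head scene',336,286),('dial scene',236,314)]: print(n,world(s,u,v).round(4))
E
```

```text
tray [0.4894 0.166  0.0087]
box1 [ 0.6635 -0.1479  0.0905]
box2 [ 0.4992 -0.323   0.0932]
head_back [ 0.485  -0.1542  0.0604]
bottle [0.747  0.1269 0.114 ]
jar [0.768  0.0213 0.0595]
sbox [0.724  0.2788 0.0464]
head scene [ 0.6661 -0.15    0.0928]
dial scene [ 0.51   -0.334   0.0995]
```

View pics/crop1.png

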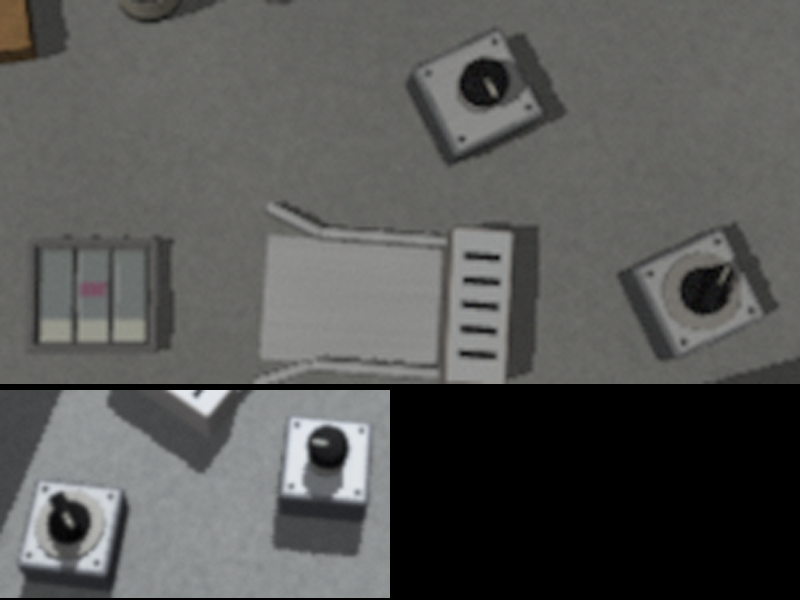

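The crop shows the round mushroom head on the box at top px (391,136) and the bar dial with a scale ring on the box at (460,200). So the stop is (391,136), and the grey tray is (270,202). Next I'll measure both by point cloud.

```bash
cat >> h.py <<'E'
def cloud(c):
    K=c['camera_matrix'];T=c['cam_to_world'];z=c['z_map'];v,u=np.mgrid[:400,:640]
    p=np.stack([(u-K[0,2])/K[0,0]*z,-(v-K[1,2])/K[1,1]*z,-z],-1).reshape(-1,3)
    p=p[z.ravel()>0]; return p@T[:3,:3].T+T[:3,3]
def box(p,cx,cy,r,z0,z1):
    return p[(abs(p[:,0]-cx)<r)&(abs(p[:,1]-cy)<r)&(p[:,2]>z0)&(p[:,2]<z1)]
def rect(q):
    (c,s,a)=cv2.minAreaRect((q[:,:2]*1000).astype(np.float32)); return np.round(c,1),np.round(s,1),round(a,2),len(q),q[:,2].mean().round(4)
E
python3 - <<'E'
from h import *
for n in('top','scene'):
    p=cloud(dict(np.load(n+'.npz')));print(n,'bench z',np.median(box(p,.6,.15,.03,-.02,.02)[:,2]))
    for k,a in dict(head=(.665,-.15,.035,.085,.11),stopbox=(.665,-.15,.06,.048,.06),dial=(.5,-.327,.035,.085,.11),dialbox=(.5,-.327,.06,.048,.06),drive=(.49,-.15,.09,.052,.068),guides=(.49,-.03,.1,.015,.028),tray=(.49,.166,.075,.012,.03),bottle=(.75,.127,.04,.125,.15),jar=(.768,.02,.04,.05,.07),sbox=(.72,.279,.07,.035,.055)).items():
        q=box(p,*a)
        if len(q)>4: print(k,*rect(q))
E
```

```text
top bench z -0.0004915215772282044
head [ 665.1 -149.3] [36.8 38.9] 46.19 183 0.0922
stopbox [ 665.5 -149.8] [84.  85.3] 27.15 746 0.0547
dial [ 501.7 -331.3] [15.1 36.8] 60.89 103 0.0966
dialbox [ 502.2 -332.6] [83.8 85.2] 26.26 648 0.0552
drive [ 486.1 -151.2] [ 50.1 128. ] 87.33 933 0.0595
guides [490.  -52.6] [155.6 154.5] 87.22 394 0.0214
tray [490.2 167.9] [ 95.7 109.2] 1.58 763 0.0167
bottle [758.8 129.6] [25.8 27. ] 56.1 110 0.1381
jar [776.2  20.1] [45.3 45.8] 1.27 261 0.059
sbox [729.2 281.1] [ 86.4 100.4] 9.74 1168 0.0445
scene bench z -0.0007695603718294031
head [ 663.8 -148.2] [36.3 39.8] 30.94 205 0.0917
stopbox [ 664.1 -148.8] [83.7 84.1] 27.3 846 0.0544
dial [ 500.9 -331.1] [12.9 39.4] 63.7 105 0.0972
dialbox [ 500.5 -330.6] [84.6 84.6] 25.51 804 0.055
drive [ 484.8 -150.4] [ 50.3 128.7] 87.48 891 0.0589
guides [491.4 -47.8] [151.  154.6] 88.04 331 0.0204
tray [488.5 169.2] [ 98.  113.8] 1.59 520 0.0165
bottle [758.1 129.7] [25.3 27.3] 26.0 108 0.1368
jar [776.   20.2] [47.6 46.7] 79.35 271 0.0586
sbox [728.3 282.6] [ 84.3 104.7] 9.33 871 0.0438
```

carry_out(
  plan=[
    [[0.027,0.0206,0,0,0,0.065,0],[0.054,0.041,0,0,0,0.13,0],[0.08,0.062,0,0,0,0.195,0],[0.107,0.082,0,0,0,0.26,0],[0.134,0.103,0,0,0,0.325,0]],
  ],
)

```text
time_s: 0.52
eef_pos: [0.2647, -0.4559, 0.2309]
eef_rot: [-0.0, 0.962, 0.274, 0.0]
wrist_force: [-0.1, -1.4, 0.2]
opening: 0.299
grasp_force: 0.0
```

carry_out(
  plan=[
    [[0.027,0.0206,0,0,0,0.065,0],[0.054,0.041,0,0,0,0.13,0],[0.08,0.062,0,0,0,0.195,0],[0.107,0.082,0,0,0,0.26,0],[0.134,0.103,0,0,0,0.325,0]],
  ],
)

```text
time_s: 0.93
eef_pos: [0.3988, -0.3528, 0.231]
eef_rot: [-0.0, 0.905, 0.426, -0.0]
wrist_force: [0.9, -0.3, 1.2]
opening: 0.003
grasp_force: 0.0
```

carry_out(
  plan=[
    [[0.027,0.0206,0,0,0,0.065,0],[0.054,0.041,0,0,0,0.13,0],[0.08,0.062,0,0,0,0.195,0],[0.107,0.082,0,0,0,0.26,0],[0.134,0.103,0,0,0,0.325,0]],
  ],
)

```text
time_s: 1.35
eef_pos: [0.5328, -0.2498, 0.2309]
eef_rot: [-0.0, 0.824, 0.567, -0.0]
wrist_force: [0.0, 0.4, 0.2]
opening: 0.004
grasp_force: 0.0
```

carry_out(
  plan=[
    [[0.027,0.0206,0,0,0,0.065,0],[0.054,0.041,0,0,0,0.13,0],[0.08,0.062,0,0,0,0.195,0],[0.107,0.082,0,0,0,0.26,0],[0.133,0.102,0,0,0,0.323,0]],
  ],
)

```text
time_s: 1.77
eef_pos: [0.6658, -0.1477, 0.2306]
eef_rot: [-0.0, 0.722, 0.692, -0.0]
wrist_force: [0.8, -0.8, 0.1]
opening: 0.0
grasp_force: 0.0
```

carry_out(
  plan=[
    [[0,-0.001,-0.035,0,0,0,0],[-0.001,-0.001,-0.07,0,0,0,0],[-0.001,-0.001,-0.1,0,0,0,0],[-0.001,-0.001,-0.12,0,0,0,0],[-0.001,-0.001,-0.13,0,0,0,0]],
  ],
)

```text
time_s: 2.18
eef_pos: [0.6612, -0.1489, 0.0964]
eef_rot: [-0.003, 0.723, 0.691, -0.001]
wrist_force: [-1.1, 0.2, -0.5]
opening: -0.001
grasp_force: 0.0
```

carry_out(
  plan=[
    [[0,0,-0.003,0,0,0,0],[0,0,-0.006,0,0,0,0],[0,0,-0.009,0,0,0,0],[0,0,-0.012,0,0,0,0],[0,0,-0.014,0,0,0,0]],
  ],
)

```text
time_s: 2.6
eef_pos: [0.6654, -0.1509, 0.0903]
eef_rot: [0.002, 0.723, 0.691, 0.001]
wrist_force: [-2.6, 0.2, 4.0]
opening: -0.002
grasp_force: 1.7
```

carry_out(
  plan=[
    [[0,0,-0.001,0,0,0,0],[0,0,-0.002,0,0,0,0],[0,0,-0.003,0,0,0,0],[0,0,-0.003,0,0,0,0],[0,0,-0.003,0,0,0,0]],
  ],
)

```text
time_s: 3.02
eef_pos: [0.665, -0.1507, 0.0854]
eef_rot: [0.001, 0.723, 0.691, 0.001]
wrist_force: [2.6, -1.0, 5.4]
opening: -0.002
grasp_force: 2.4
```

carry_out(
  plan=[
    [[0,0,-0.001,0,0,0,0],[0,0,-0.002,0,0,0,0],[0,0,-0.002,0,0,0,0],[0,0,-0.002,0,0,0,0],[0,0,-0.002,0,0,0,0]],
  ],
)

```text
time_s: 3.43
eef_pos: [0.6653, -0.1508, 0.0851]
eef_rot: [0.002, 0.723, 0.691, 0.001]
wrist_force: [-2.3, -0.1, 15.0]
opening: 0.001
grasp_force: 7.3
```

carry_out(
  plan=[
    [[0,0,0.015,0,0,0,0],[0,0,0.045,0,0,0,0],[0,0,0.08,0,0,0.01,0.2],[-0.01,0.02,0.105,0,0,0.03,0.4],[-0.024,0.055,0.115,0,0,0.05,0.55]],
  ],
)

```text
time_s: 3.85
eef_pos: [0.6417, -0.0983, 0.2017]
eef_rot: [0.003, 0.706, 0.708, 0.001]
wrist_force: [0.6, 0.6, -0.1]
opening: 0.419
grasp_force: 0.0
```

carry_out(
  plan=[
    [[-0.0145,0.033,0,0,0,0,0.55],[-0.029,0.066,0,0,0,0,0.55],[-0.0435,0.099,0,0,0,0.01,0.55],[-0.058,0.132,0,0,0,0.02,0.55],[-0.073,0.165,0,0,0,0.023,0.55]],
  ],
)

```text
time_s: 4.27
eef_pos: [0.565, 0.0715, 0.1967]
eef_rot: [-0.001, 0.697, 0.717, -0.001]
wrist_force: [0.0, 0.6, 0.5]
opening: 0.548
grasp_force: 0.0
```

carry_out(
  plan=[
    [[-0.0145,0.037,0,0,0,0,0.55],[-0.03,0.075,0,0,0,0,0.55],[-0.0445,0.111,0,0,0,0,0.55],[-0.06,0.147,0,0,0,0,0.55],[-0.077,0.181,0,0,0,0,0.55]],
  ],
)

```text
time_s: 4.68
eef_pos: [0.4881, 0.2525, 0.1969]
eef_rot: [-0.001, 0.697, 0.717, -0.001]
wrist_force: [0.6, 0.5, 0.2]
opening: 0.548
grasp_force: 0.0
```

```bash
python3 - <<'E'
from h import *
o=get_obs();print(o['eef_pos'].round(4),o['eef_rot'].round(3),o['opening'])
for n in('top','scene'):
    c=cap(n);p=cloud(c)
    for k,a in dict(head=(.665,-.15,.035,.075,.11),tray=(.49,.168,.075,.012,.03)).items(): print(n,k,*rect(box(p,*a)))
cv2.imwrite('pics/s1.png',c['pixels'][:,:,::-1])
E
```

```text
[0.4881 0.2525 0.1969] [-0.001  0.697  0.717 -0.001] 0.5482077138533187
top head [ 665.1 -149.1] [39.2 37.1] 1.21 191 0.0855
top tray [490.  168.3] [ 95.7 109.5] 1.55 766 0.0167
scene head [ 663.6 -149.1] [37.2 39.5] 78.02 215 0.0848
scene tray [488.3 170.4] [ 99.  115.5] 2.46 533 0.0162
```

carry_out(
  plan=[
    [[0,0.002,-0.035,0,0,0,0.55],[0,0.002,-0.07,0,0,0,0.55],[0,0.002,-0.105,0,0,0,0.55],[0,0.002,-0.135,0,0,0,0.55],[0,0.002,-0.155,0,0,0,0.55]],
  ],
)

```text
time_s: 5.2
eef_pos: [0.4874, 0.2515, 0.0386]
eef_rot: [-0.001, 0.697, 0.717, -0.003]
wrist_force: [-0.4, -0.1, -0.2]
opening: 0.551
grasp_force: 0.0
```

carry_out(
  plan=[
    [[0,0,-0.012,0,0,0,0.55],[0,0,-0.022,0,0,0,0.55],[0,0,-0.03,0,0,0,0.55],[0,0,-0.034,0,0,0,0.55],[0,0,-0.035,0,0,0,0.55]],
  ],
)

```text
time_s: 5.62
eef_pos: [0.4902, 0.2528, 0.0073]
eef_rot: [0.0, 0.697, 0.717, 0.0]
wrist_force: [-0.5, -0.9, 0.6]
opening: 0.553
grasp_force: 0.0
```

carry_out(
  plan=[
    [[0,-0.006,0,0,0,0,0.55],[0,-0.012,0,0,0,0,0.55],[0.0005,-0.018,0,0,0,0,0.55],[0.0005,-0.024,0,0,0,0,0.55],[0.001,-0.03,0,0,0,0,0.55]],
  ],
)

```text
time_s: 6.03
eef_pos: [0.4915, 0.2227, 0.0082]
eef_rot: [0.0, 0.697, 0.717, 0.001]
wrist_force: [0.3, 4.5, 3.4]
opening: 0.548
grasp_force: 2.1
```

carry_out(
  plan=[
    [[0,-0.007,0,0,0,0,0.55],[0,-0.014,0,0,0,0,0.55],[0.0005,-0.021,0,0,0,0,0.55],[0.0005,-0.028,0,0,0,0,0.55],[0.001,-0.035,0,0,0,0,0.55]],
  ],
)

```text
time_s: 6.45
eef_pos: [0.4919, 0.1872, 0.0074]
eef_rot: [-0.0, 0.697, 0.717, 0.0]
wrist_force: [-0.5, 5.4, 4.0]
opening: 0.548
grasp_force: 2.4
```

carry_out(
  plan=[
    [[0,-0.007,0,0,0,0,0.55],[0,-0.014,0,0,0,0,0.55],[0.0005,-0.021,0,0,0,0,0.55],[0.0005,-0.028,0,0,0,0,0.55],[0.001,-0.035,0,0,0,0,0.55]],
  ],
)

```text
time_s: 6.87
eef_pos: [0.4926, 0.1521, 0.0072]
eef_rot: [-0.0, 0.697, 0.717, -0.0]
wrist_force: [-0.1, 5.6, 4.4]
opening: 0.552
grasp_force: 2.4
```

```bash
python3 - <<'E'
from h import *
o=get_obs();print(o['eef_pos'].round(4),o['eef_rot'].round(3),o['wrist_force'])
for n in('top','scene'):
    c=cap(n);p=cloud(c)
    q=box(p,.49,.09,.075,.012,.024);print(n,*rect(q),q.min(0),q.max(0))
    cv2.imwrite(f'pics/{n}2.png',cv2.resize(c['pixels'][120:280,200:440] if n=='top' else c['pixels'][130:290,230:430],None,fx=3,fy=3)[:,:,::-1])
E
```

```text
[0.4926 0.1521 0.0072] [-0.     0.697  0.717 -0.   ] [-0.12900845  5.64047501  4.371753  ]
top [488.9  77.2] [146.7 121.2] 1.28 481 0.0164 [0.41667878 0.01518598 0.01200878] [0.56358981 0.13723856 0.0236734 ]
scene [490.8  88.8] [146.9 146.9] 0.17 589 0.0164 [0.41759585 0.01513701 0.01200263] [0.56448737 0.16215477 0.02386226]
```

View pics/top2.png

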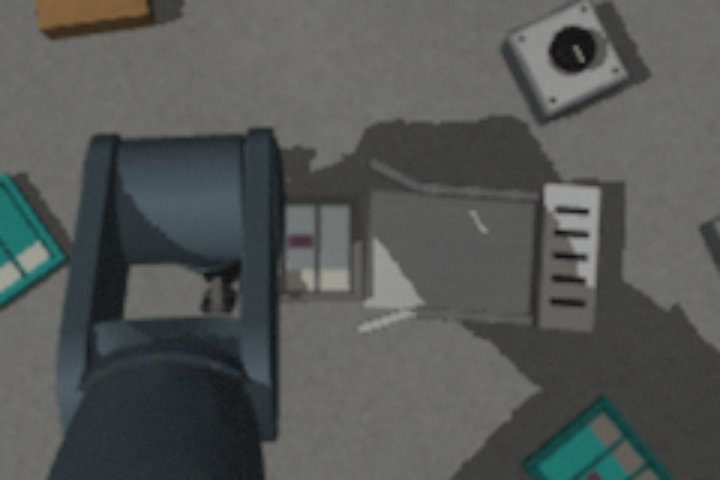

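The picture shows the tray front at crop (362,250), level with the flare mouth and between the flares at (390,175) and (380,322). I'll continue the push and square the tray up to the bay.

carry_out(
  plan=[
    [[0.0004,-0.007,0,0,0,-0.007,0.55],[0.0008,-0.014,0,0,0,-0.014,0.55],[0.001,-0.021,0,0,0,-0.022,0.55],[0.0014,-0.028,0,0,0,-0.029,0.55],[0.0018,-0.035,0,0,0,-0.036,0.55]],
  ],
)

```text
time_s: 7.38
eef_pos: [0.4943, 0.117, 0.007]
eef_rot: [-0.0, 0.71, 0.704, -0.0]
wrist_force: [0.1, 2.3, -1.0]
opening: 0.55
grasp_force: 0.8
```

carry_out(
  plan=[
    [[0.0004,-0.007,0,0,0,-0.007,0.55],[0.0008,-0.014,0,0,0,-0.014,0.55],[0.001,-0.021,0,0,0,-0.022,0.55],[0.0014,-0.028,0,0,0,-0.029,0.55],[0.0018,-0.035,0,0,0,-0.036,0.55]],
  ],
)

```text
time_s: 7.8
eef_pos: [0.4965, 0.0821, 0.0073]
eef_rot: [-0.0, 0.723, 0.691, -0.0]
wrist_force: [-0.9, 1.2, -1.0]
opening: 0.55
grasp_force: 0.7
```

carry_out(
  plan=[
    [[-0.0003,-0.006,0,0,0,0,0.55],[-0.0005,-0.012,0,0,0,0,0.55],[-0.0008,-0.018,0,0,0,0,0.55],[-0.001,-0.024,0,0,0,0,0.55],[-0.0014,-0.03,0,0,0,0,0.55]],
  ],
)

```text
time_s: 8.22
eef_pos: [0.4951, 0.0523, 0.0073]
eef_rot: [0.0, 0.722, 0.691, 0.0]
wrist_force: [0.3, 1.4, -0.1]
opening: 0.55
grasp_force: 0.9
```

```bash
python3 - <<'E'
from h import *
c=cap('top');d=cap('scene')
a=cv2.resize(c['pixels'][140:270,260:430],None,fx=3,fy=3);b=cv2.resize(d['pixels'][180:290,230:360],None,fx=2,fy=2)
m=np.zeros((390,510+260,3),np.uint8);m[:,:510]=a;m[:220,510:]=b
cv2.imwrite('pics/m3.png',m[:,:,::-1])
E
```

```text
(no output)
```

View pics/m3.png

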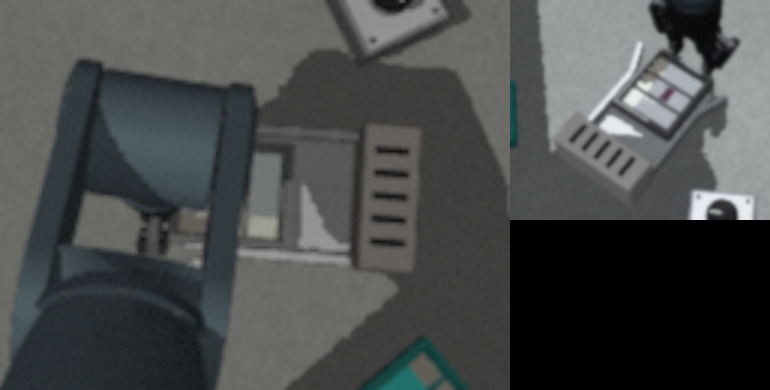

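The picture shows the tray squarely between the guides, front at top crop (290,195), with about 60 mm still to go. I'll keep pushing.

carry_out(
  plan=[
    [[-0.0003,-0.006,0,0,0,0,0.55],[-0.0005,-0.012,0,0,0,0,0.55],[-0.0008,-0.018,0,0,0,0,0.55],[-0.001,-0.024,0,0,0,0,0.55],[-0.0014,-0.03,0,0,0,0,0.55]],
  ],
)

```text
time_s: 8.73
eef_pos: [0.4938, 0.0223, 0.0074]
eef_rot: [0.0, 0.722, 0.691, 0.0]
wrist_force: [0.2, 4.1, 1.8]
opening: 0.551
grasp_force: 1.6
```

carry_out(
  plan=[
    [[-0.0003,-0.005,0,0,0,0,0.55],[-0.0005,-0.01,0,0,0,0,0.55],[-0.0008,-0.014,0,0,0,0,0.55],[-0.001,-0.018,0,0,0,0,0.55],[-0.001,-0.022,0,0,0,0,0.55]],
  ],
)

```text
time_s: 9.15
eef_pos: [0.4927, 0.0006, 0.0074]
eef_rot: [-0.0, 0.723, 0.691, 0.0]
wrist_force: [-0.8, 3.5, 3.2]
opening: 0.549
grasp_force: 2.1
```

carry_out(
  plan=[
    [[0,-0.0015,0,0,0,0,0.55],[0,-0.003,0,0,0,0,0.55],[0,-0.0045,0,0,0,0,0.55],[0,-0.006,0,0,0,0,0.55],[0,-0.007,0,0,0,0,0.55]],
  ],
)

```text
time_s: 9.57
eef_pos: [0.4929, -0.004, 0.0074]
eef_rot: [-0.001, 0.723, 0.691, 0.002]
wrist_force: [3.1, 20.2, 4.5]
opening: 0.55
grasp_force: 10.2
```

The tray hit the back stop: 20 N at the expected y. Next I back off, rise and look.

carry_out(
  plan=[
    [[0,0,0,0,0,0,0.55],[0,0.01,0,0,0,0,0.55],[0.001,0.025,0,0,0,0,0.55],[0.001,0.028,0.03,0,0,0,0.55],[0.001,0.028,0.07,0,0,0,0.55]],
  ],
)

```text
time_s: 9.98
eef_pos: [0.4897, 0.0229, 0.0742]
eef_rot: [-0.003, 0.722, 0.692, -0.003]
wrist_force: [1.2, 0.1, 1.0]
opening: 0.551
grasp_force: 0.0
```

carry_out(
  plan=[
    [[0.02,0.015,0.035,0,0,0,0.7],[0.045,0.02,0.07,0,0,0,0.8],[0.08,0.02,0.09,0,0,0,0.8],[0.115,0.015,0.1,0,0,0,0.8],[0.15,0.01,0.1,0,0,0,0.8]],
  ],
)

```text
time_s: 10.4
eef_pos: [0.6473, 0.0315, 0.1816]
eef_rot: [0.003, 0.722, 0.692, 0.002]
wrist_force: [1.0, 0.4, 0.7]
opening: 0.801
grasp_force: 0.0
```

```bash
python3 - <<'E'
from h import *
o=get_obs();print(o['eef_pos'].round(4),o['eef_rot'].round(3),o['opening'])
d=cap('top');c=cap('scene')
for n,x in(('top',d),('scene',c)):
    p=cloud(x)
    for k,a in dict(head=(.665,-.15,.035,.075,.11),drive=(.49,-.15,.09,.052,.068)).items():
        q=box(p,*a)
        if len(q)>5: print(n,k,*rect(q))
a=cv2.resize(d['pixels'][140:270,260:430],None,fx=3,fy=3);b=cv2.resize(c['pixels'][180:310,230:360],None,fx=2,fy=2)
m=np.zeros((390,770,3),np.uint8);m[:,:510]=a;m[:260,510:]=b
cv2.imwrite('pics/m4.png',m[:,:,::-1])
E
```

```text
[0.6473 0.0315 0.1816] [0.003 0.722 0.692 0.002] 0.8007168866187748
top head [ 664.8 -149.2] [38.7 36.5] 5.0 186 0.0857
top drive [ 485.8 -151.3] [ 50.5 127.5] 87.01 933 0.0595
scene head [ 664.4 -148.7] [36.4 39.1] 31.42 218 0.085
scene drive [ 485.  -150.2] [ 51.9 128.3] 87.12 889 0.059
```

View pics/m4.png

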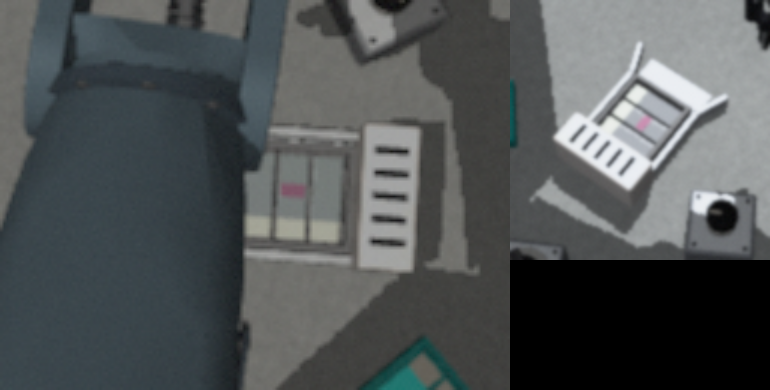

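The picture shows the tray between the guides against the drive head (top crop (300,195), face at x≈355), and the head still down. I'll check the tray's dock coordinates numerically before going on.

```bash
python3 - <<'E'
from h import *
x=np.array([-np.sin(np.radians(2.7)),-np.cos(np.radians(2.7))]);y=np.array([-x[1],x[0]])
for n in('top','scene'):
    p=cloud(dict(np.load(n+'.npz')));D=box(p,.49,-.15,.09,.052,.068)
    c=np.array(cv2.minAreaRect((D[:,:2]*1000).astype(np.float32))[0])/1000-.08*x
    q=p[(p[:,2]>.011)&(p[:,2]<.024)];l=np.c_[(q[:,:2]-c)@x,(q[:,:2]-c)@y]
    s=l[(abs(l[:,1])<.05)&(abs(l[:,0])<.09)]
    print(n,s.min(0).round(4),s.max(0).round(4),np.percentile(s,[1,99],axis=0).round(4).tolist())
    t=s[abs(s[:,1])<.03]; print(np.histogram(t[:,0],bins=np.arange(-.08,.06,.004)))
E
```

```text
top [-0.0429 -0.0499] [0.0562 0.0471] [[-0.0403, -0.0494], [0.0553, 0.0451]]
(array([ 0,  0,  0,  0,  0,  0,  0,  0,  0, 10, 15, 19, 20, 21, 15, 11,  6,
       20, 16, 19, 14, 17, 24,  4,  7, 21, 21, 16, 22, 22, 16,  2, 34, 26]), array([-8.0000000e-02, -7.6000000e-02, -7.2000000e-02, -6.8000000e-02,
       -6.4000000e-02, -6.0000000e-02, -5.6000000e-02, -5.2000000e-02,
       -4.8000000e-02, -4.4000000e-02, -4.0000000e-02, -3.6000000e-02,
       -3.2000000e-02, -2.8000000e-02, -2.4000000e-02, -2.0000000e-02,
       -1.6000000e-02, -1.2000000e-02, -8.0000000e-03, -4.0000000e-03,
        6.9388939e-17,  4.0000000e-03,  8.0000000e-03,  1.2000000e-02,
        1.6000000e-02,  2.0000000e-02,  2.4000000e-02,  2.8000000e-02,
        3.2000000e-02,  3.6000000e-02,  4.0000000e-02,  4.4000000e-02,
        4.8000000e-02,  5.2000000e-02,  5.6000000e-02]))
scene [-0.0555 -0.05  ] [0.0416 0.0467] [[-0.0551, -0.0494], [0.0391, 0.0459]]
(array([ 0,  0,  0,  0,  0,  0, 24, 36,  1, 13, 15,  9, 16, 13, 14, 10,  3,
       13, 20, 14, 19, 18, 10,  8, 10, 12, 14, 14, 14, 15,  0,  0,  0,  0]), array([-8.0000000e-02, -7.6000000e-02, -7.2000000e-02, -6.8000000e-02,
       -6.4000000e-02, -6.0000000e-02, -5.6000000e-02, -5.2000000e-02,
       -4.8000000e-02, -4.4000000e-02, -4.0000000e-02, -3.6000000e-02,
       -3.2000000e-02, -2.8000000e-02, -2.4000000e-02, -2.0000000e-02,
       -1.6000000e-02, -1.2000000e-02, -8.0000000e-03, -4.0000000e-03,
        6.9388939e-17,  4.0000000e-03,  8.0000000e-03,  1.2000000e-02,
        1.6000000e-02,  2.0000000e-02,  2.4000000e-02,  2.8000000e-02,
        3.2000000e-02,  3.6000000e-02,  4.0000000e-02,  4.4000000e-02,
        4.8000000e-02,  5.2000000e-02,  5.6000000e-02]))
```

The tray's rear edge is at -55.5 mm, so it is fully home. Now for the head.

carry_out(
  plan=[
    [[0.004,-0.036,0,0,0,0,0.8],[0.008,-0.072,0,0,0,0,0.8],[0.012,-0.108,0,0,0,0,0.8],[0.016,-0.144,0,0,0,0,0.8],[0.02,-0.178,0,0,0,0,0.8]],
  ],
)

```text
time_s: 10.92
eef_pos: [0.6627, -0.1481, 0.1765]
eef_rot: [-0.0, 0.722, 0.691, -0.001]
wrist_force: [1.6, 0.3, -0.1]
opening: 0.802
grasp_force: 0.0
```

carry_out(
  plan=[
    [[0,0,0,0,0,0,0.8],[0,0,0,0,0,0,0.8],[0,0,0,0,0,0,0.8],[0,0,0,0,0,0,0.8],[0,0,0,0,0,0,0.8]],
  ],
)

```text
time_s: 11.33
eef_pos: [0.6634, -0.1445, 0.1771]
eef_rot: [-0.0, 0.722, 0.692, -0.0]
wrist_force: [0.2, 0.2, 0.1]
opening: 0.796
grasp_force: 0.0
```

Shift (+0.001, -0.0045), then go down to z≈0.058.

carry_out(
  plan=[
    [[0.001,-0.0045,-0.025,0,0,0,0.8],[0.001,-0.0045,-0.045,0,0,0,0.8],[0.001,-0.0045,-0.06,0,0,0,0.8],[0.001,-0.0045,-0.075,0,0,0,0.8],[0.001,-0.0045,-0.085,0,0,0,0.8]],
  ],
)

```text
time_s: 11.75
eef_pos: [0.664, -0.1493, 0.0905]
eef_rot: [-0.001, 0.722, 0.692, -0.0]
wrist_force: [-0.2, -0.1, -0.3]
opening: 0.8
grasp_force: 0.0
```

carry_out(
  plan=[
    [[0,0,-0.01,0,0,0,0.8],[0,0,-0.02,0,0,0,0.8],[0,0,-0.028,0,0,0,0.8],[0,0,-0.034,0,0,0,0.8],[0,0,-0.034,0,0,0,0.8]],
  ],
)

```text
time_s: 12.17
eef_pos: [0.6639, -0.1504, 0.0568]
eef_rot: [-0.001, 0.722, 0.691, -0.0]
wrist_force: [0.0, -0.1, -0.9]
opening: 0.796
grasp_force: 0.0
```

carry_out(
  plan=[
    [[0,0,0,0,0,0,0.6],[0,0,0,0,0,0,0.5],[0,0,0,0,0,0,0.4],[0,0,0,0,0,0,0.35],[0,0,0,0,0,0,0.3]],
  ],
)

```text
time_s: 12.58
eef_pos: [0.6647, -0.151, 0.0592]
eef_rot: [0.0, 0.723, 0.691, -0.0]
wrist_force: [-3.9, -1.0, 4.8]
opening: 0.443
grasp_force: 59.5
```

carry_out(
  plan=[
    [[0,0,0,0,0,-0.1,0.3],[0,0,0,0,0,-0.2,0.3],[0,0,0,0,0,-0.3,0.3],[0,0,0,0,0,-0.4,0.3],[0,0,0,0,0,-0.5,0.3]],
  ],
)

```text
time_s: 13.0
eef_pos: [0.6634, -0.1506, 0.0583]
eef_rot: [-0.001, 0.872, 0.489, -0.001]
wrist_force: [-7.8, -0.0, 3.8]
opening: 0.445
grasp_force: 59.6
```

carry_out(
  plan=[
    [[0,0,0,0,0,-0.08,0.3],[0,0,0,0,0,-0.16,0.3],[0,0,0,0,0,-0.24,0.3],[0,0,0,0,0,-0.28,0.3],[0,0,0,0,0,-0.28,0.3]],
  ],
)

```text
time_s: 13.42
eef_pos: [0.6628, -0.1501, 0.0579]
eef_rot: [-0.001, 0.931, 0.364, -0.002]
wrist_force: [-8.7, 2.6, 4.7]
opening: 0.441
grasp_force: 59.7
```

carry_out(
  plan=[
    [[0,0,0,0,0,0,0.5],[0,0,0,0,0,0,0.8],[0,0,0,0,0,0,0.8],[0,0,0,0,0,0,0.8],[0,0,0,0,0,0,0.8]],
  ],
)

```text
time_s: 13.83
eef_pos: [0.665, -0.1507, 0.0584]
eef_rot: [0.0, 0.931, 0.365, 0.0]
wrist_force: [-0.6, 0.1, 0.1]
opening: 0.8
grasp_force: 0.0
```

carry_out(
  plan=[
    [[0,0,0.01,0,0,0,0.8],[0,0,0.03,0,0,0,0.8],[0,0,0.06,0,0,0,0.8],[0,0,0.09,0,0,0,0.8],[0,0,0.12,0,0,0,0.8]],
  ],
)

```text
time_s: 14.25
eef_pos: [0.6646, -0.1506, 0.1802]
eef_rot: [0.0, 0.931, 0.365, 0.0]
wrist_force: [-0.2, -0.0, 0.1]
opening: 0.799
grasp_force: 0.0
```

carry_out(
  plan=[
    [[-0.02,0.02,0.01,0,0,0,0.8],[-0.04,0.05,0.01,0,0,0,0.8],[-0.05,0.08,0.01,0,0,0,0.8],[-0.06,0.11,0.01,0,0,0,0.8],[-0.06,0.13,0.01,0,0,0,0.8]],
  ],
)

```text
time_s: 14.67
eef_pos: [0.6031, -0.0182, 0.1894]
eef_rot: [-0.0, 0.931, 0.365, 0.0]
wrist_force: [-0.3, 0.1, 0.8]
opening: 0.806
grasp_force: 0.0
```

```bash
python3 - <<'E'
from h import *
d=cap('top');c=cap('scene')
for n,x in(('top',d),('scene',c)):
    q=box(cloud(x),.665,-.15,.035,.075,.11)
    if len(q)>5: print(n,*rect(q))
x=np.array([-np.sin(np.radians(2.7)),-np.cos(np.radians(2.7))]);y=np.array([-x[1],x[0]])
p=cloud(c);k=np.array([.485,-.1505])-.08*x
q=p[(p[:,2]>.011)&(p[:,2]<.024)];l=np.c_[(q[:,:2]-k)@x,(q[:,:2]-k)@y];s=l[(abs(l[:,1])<.045)&(abs(l[:,0])<.09)];print(s.min(0),s.max(0))
a=cv2.resize(d['pixels'][90:220,300:470],None,fx=3,fy=3);b=cv2.resize(c['pixels'][180:310,230:360],None,fx=2,fy=2)
m=np.zeros((390,770,3),np.uint8);m[:,:510]=a;m[:260,510:]=b
cv2.imwrite('pics/m5.png',m[:,:,::-1])
E
```

```text
top [ 662.9 -158.8] [19.7 37. ] 75.72 91 0.0916
scene [ 664.1 -148.6] [36.5 39.6] 33.42 222 0.0908
[-0.05693918 -0.04498766] [0.04018808 0.04498774]
```

View pics/m5.png

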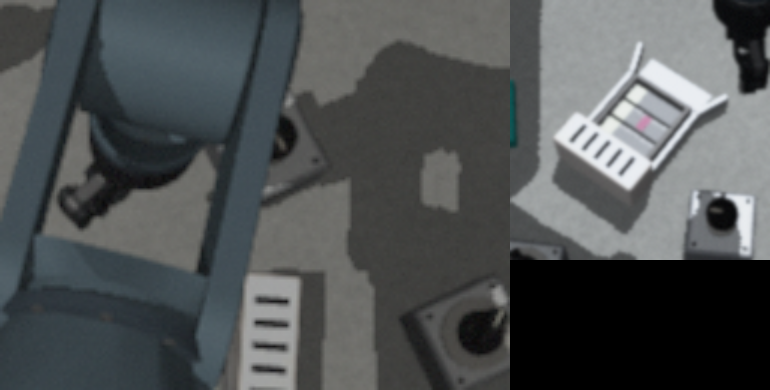

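The picture shows the head up again (scene crop (722,212), about 6 mm higher than when latched), the tray home, and the robot clear. Handing in.

```bash
python3 -c "
from bench import hand_in
print(hand_in())"
```

```text
the job is handed in; nothing more can be done
None
```

I latched the stop, pushed the tray fully home and turned the head clockwise; the cameras then showed it sprung back up and the tray still home. The job is handed in, but no verdict was returned, and I didn't measure the head's return to rest or the bystanders' final positions.

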